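# Paprika out of the slide-lid spice box

### The job

Slide the clear lid of the wooden spice box along its grooves, out at the low end, until it clears, and lay it flat on the bare cart top with its pull bar upward. Then lift the red-capped jar out of the box and set it down gently, upright, on the blue tray beside the salt shaker. Leave the box, the two other jars in it and everything else where they are.

Things in the scene. Friction and masses are not known exactly. Their poses are not given: they have to be found in the camera images.
- spice_box: Loose wooden box, 204 (x) x 112 (y) x 88.5 mm high, about 1 kg empty, held on the cart only by weight and friction. Origin: centre of its underside, z up. Long walls 11 mm thick; a groove in each inner face, z = 75 to 82.5 mm, 6.5 mm deep, under a 6 mm lip, holds the lid down. The lid slides out at the +x end, whose end wall is only 75 mm high.
- box_mouth (a point): Middle of the box's low end wall's outer top edge, 102 mm to +x of the box's origin and 75 mm above its underside; box's axes, x the way the lid slides out. The lid is free once its whole 192 mm length lies beyond this point.
- box_floor (a point): Centre of the box's inner floor (184 x 90 mm, 8 mm above its underside); box's axes. Two 5 mm dividers, 52 mm high, make three compartments 58 (x) x 90 (y) mm centred at x = -63, 0 and +63 mm, one jar near the middle of each (within 5 mm in y).
- lid: Loose clear acrylic sliding lid, 192 (x) x 100 (y) x 5 mm, about 0.12 kg, in the box's grooves with 1.5 mm play each side and 2.5 mm in height; shut or up to 25 mm ajar. Origin: centre of its underside, z up, +x the way it slides out. When just clear of the box its origin is 198 mm from the box's origin along x. It has a pull bar on top.
- lid_bar (a point): Centre of the dark wooden pull bar on the lid: 12 mm thick along the slide (x), 50 mm long across it (y), 18 mm high. It lies 35 mm to +x of the lid's origin and 14 mm above the lid's underside (bar from 5 to 23 mm above it). Axes as the lid's.
- jar_red: The wanted jar: small white ceramic spice jar with a red cap, 0.13 kg, 64 mm high over all. Body 50 mm diameter up to 36 mm, sloping shoulder to 44 mm, then the cap, 28 mm diameter, from 44 to 64 mm. Origin: centre of its underside, z up. Stands in one of the box's three compartments (any of them).
- jar_yellow: Like the red-capped jar, with a yellow cap; stays in the box.
- jar_black: Like the red-capped jar, with a black cap; stays in the box.
- tray: Loose blue serving tray, 230 (x) x 160 (y) mm, rim 20 mm high, walls and floor 6 mm thick, 0.5 kg. Origin: centre of its underside, z up; its floor's upper face is at z = 6 mm. The salt shaker stands near its +x end; the -x half is empty.
- shaker: Glass salt shaker with steel top, 44 mm diameter, 70 mm high, standing on the tray. Origin: centre of its underside.
- colander: Green plastic colander, 230 mm diameter at the rim, 98 mm high, 280 mm over its two handles. Origin: centre of its underside.
- mug_low: Lower of two stacked ceramic mugs, 84 mm diameter, 90 mm high, handle on its +y side to 79 mm from the axis. Origin: centre of its underside.
- mug_top: Upper mug of the stack, the same size, standing on the lower mug's rim. Origin: centre of its underside.
- bowl: Glass bowl, 150 mm diameter at the rim, 60 mm high. Origin: centre of its underside.
- fork: Stainless steel fork, 198 mm long, 24 mm wide, 4 mm thick, lying along its x. Origin: about its middle, on the underside.
Mind the look-alikes: they are no part of the job. Of the things that look like the lid, the larger one is meant.

How it is judged:
On the way, in this order (a step that is already met when the one before it is completed fails the run):
1. the lid is drawn well out along its grooves (x of lid in the frame of spice_box above 0.13 m and z of lid in the frame of spice_box between 0.07 and 0.085 m and y of lid in the frame of spice_box between -0.02 and 0.02 m), for 0.05 s.
2. the lid lies flat on the cart top, pull bar upward, let go (height (world z) of lid below 0.01 m and angle between lid's own z axis and vertical below 0.08 rad and linear speed of lid below 0.05 m/s and contact force between the fingers and lid below 0.1 N), for 0.2 s.
3. the red-capped jar is lifted clear of the box (height (world z) of jar_red above 0.095 m), for 0.1 s.
At the end, for the whole second after the job is handed in: Lid flat at rest on the cart top, bar up (within 10 mm, 0.08 rad); red-capped jar standing at rest on the tray's floor (0.1 rad); the other two jars upright on the box's floor; box level, within 80 mm of its place; shaker upright on the tray (height (world z) of lid below 0.01 m and angle between lid's own z axis and vertical below 0.08 rad and linear speed of lid below 0.05 m/s and x of jar_red in the frame of tray between -0.115 and 0.115 m and y of jar_red in the frame of tray between -0.08 and 0.08 m and z of each of jar_red, shaker in the frame of tray below 0.012 m and angle between each of jar_red, shaker's own z axis and vertical below 0.1 rad and linear speed of jar_red below 0.02 m/s and z of each of jar_yellow, jar_black in the frame of spice_box below 0.016 m and angle between each of jar_yellow, jar_black's own z axis and vertical below 0.15 rad and x of jar_yellow in the frame of spice_box between -0.1 and 0.1 m and y of jar_yellow in the frame of spice_box between -0.05 and 0.05 m and x of jar_black in the frame of spice_box between -0.1 and 0.1 m and y of jar_black in the frame of spice_box between -0.05 and 0.05 m and distance of spice_box from where it was at the start of the episode below 0.08 m and angle between spice_box's own z axis and vertical below 0.05 rad); the robot touches nothing.
It fails at once if the box is dragged over 80 mm or tipped over 0.2 rad (distance of spice_box from where it was at the start of the episode above 0.08 m or angle between spice_box's own z axis and vertical above 0.2 rad).
It fails at once if a jar that should stay is toppled or lifted out of the box (angle between any of jar_yellow, jar_black's own z axis and vertical above 0.6 rad or height (world z) of any of jar_yellow, jar_black above 0.09 m).
It fails at once if the tray is pushed over 60 mm or the shaker knocked over (distance of tray from where it was at the start of the episode above 0.06 m or angle between shaker's own z axis and vertical above 0.5 rad).
It fails at once if the colander, a mug, the bowl or the fork is shifted over 40 mm (distance of any of colander, mug_low, mug_top, bowl, fork from where it was at the start of the episode above 0.04 m).
It fails at once if the jar or the lid is dropped or slammed down (over 0.6 or 0.7 m/s in the last 20 mm) ((z of jar_red in the frame of tray below 0.03 m and horizontal distance between jar_red and tray below 0.13 m and linear speed of jar_red above 0.6 m/s) or (height (world z) of lid below 0.02 m and linear speed of lid above 0.7 m/s)).
It also fails if it takes over 58 s, if anything falls off the work surface, if the arm or the gripper's body presses on something with over 40 N, if the wrist force passes 120 N, or if a joint passes its speed limit or range.

### The arm

A 6-joint arm with a two-finger parallel gripper is mounted at the origin on the work surface. World frame = base frame: x ahead of the robot, y to its left, z up, the work surface at z = 0. Lengths are in m, angles in rad, forces in N, time in s.
With the tool pointing down it reaches from about 0.325 to 0.75 m from the base axis. Payload 7.6 kg.
Tool frame: the origin (TCP) lies midway between the tips of the shut fingers; the grasp point (between the pads) lies 19 mm behind it; z points along the fingers, y is the line along which they close (so a half turn about z gives the same grasp; the last joint's range is limited). The gripper opens to 85 mm and grips with 20 to 120 N. Pads are 22 mm wide; open, the fingers measure 114 mm over their backs; the gripper's body (76 mm by 85 mm) begins 54 mm behind the grasp point. The pads swing forward as they close: fully open they stand 13 mm farther back than shut.
Start: joints at [-1.249, 0.052, 1.401, -0, 1.689, -0.07], TCP at [0.2, -0.485, 0.205] pointing down, gripper open.
Joint ranges: [-2.9, 2.9], [-0.91, 2.17], [0.12, 2.37], [-1.06, 4.2], [0.26, 2.73], [-2.93, 2.93]. Speed limits (rad/s): [2.57, 2.57, 3.01, 3.14, 3.14, 3.14].

### API

Orientations are given as [roll, pitch, yaw] about the fixed x, y, z axes, in that order (R = Rz(yaw) Ry(pitch) Rx(roll)).
In Python, from bench import arm, get_image, calibration gives the robot as it stands.
- The arm moves only by the tool carry_out, never from a script. Its arguments are lists of equal length, an entry for each row: "offset": the shift along the tool's x, y, z in mm, a list of three; "turn": the turn, a rotation vector about the tool's x, y, z in degrees, a list of three; "fingers": the opening in per cent of the stroke, from 0 (shut) to 100 (fully open). A call has 1 to 8 rows; each row is the pose to reach, as a shift and turn from the pose commanded when the call began, along the tool's axes at that moment; what a row does not reach only later rows make up. A row lasts 1/10 s, in which the tool goes at most 50 mm and 8.59 degrees, less where a joint would pass 70% of its speed; a pose out of reach is approached as far as the arm can. A call with a gripper value outside its range is refused whole. The fingers move at their own pace and stop on an object; the grip force is fixed at half the most. Time passes only in rows, so rows that repeat a pose let the fingers close. It gives the time, the measured TCP pose, the force, the opening and the grip force at its end, in the units of the state.
- arm.get_state(): the state, without advancing time (a new reading comes with each control period).
- get_image(name): name is "scene" or "top" or "wrist"; returns the picture (384x512x3 uint8, red, green, blue); there is no depth.
- calibration(name): a dict with "intrinsics" (3x3 intrinsics, pixels), "camera_from_world" (4x4, takes a point from world to camera coordinates). Camera axes: x right, y down, z forward; pixel columns grow to the right and rows downward; lengths in m; the calibration is good to about 2 mm. A picture is of the moment at which its call begins: read the wrist's pose just before it. calibration takes no time and is no camera call; for the wrist camera it gives the pose at the moment of the call.
- arm.hand_in(): hands the job in; it is judged then, once.
The state is a dict: "t": time; "q": joint angles; "joint_vel": joint speeds; "tau": joint torques, N m; "eef_pos": TCP position; "eef_rot": TCP orientation; "ft_force": force on the tool from outside, world axes, zero at the start; "torque": the same for the moment, N m; "grip_width": opening from 0.0 (shut) to 1.0 (fully open); "grip_force": force on a finger pad.
Only numpy, scipy, OpenCV 4.12 (cv2) and the standard library are available. Lean on these libraries where they do the work, as an engineer would, in place of code of your own. Each camera call takes 0.05 s, during which the arm holds its last target. There are 200 camera calls.

## Working session

There is one attempt and no reset: what is moved stays moved. The work goes in short steps, Python scripts to look and compute and a tool call to move; the robot and the scene stay as the last step left them, time stands still between calls to the robot, and variables do not carry over. Pictures are saved under pics/ and viewed, at most 10 in all, crops included, and the job is handed in when it is done.

Besides the shell and the picture viewer there is one more tool, called after "Call:" as name(argument=value, ...), one argument or row to a line, values as JSON. carry_out: Moves the arm, as the interface text tells. Its arguments: {"type":"object","properties":{"offset":{"type":"array","items":{"type":"array","items":{"type":"number"}}},"turn":{"type":"array","items":{"type":"array","items":{"type":"number"}}},"fingers":{"type":"array","items":{"type":"number"}}},"required":["offset","turn","fingers"]}

```bash
mkdir -p pics; ls; cat > h.py <<'E'
import numpy as np, cv2
from bench import arm, get_image, calibration
def cal(n):
    c=calibration(n); return np.array(c["intrinsics"]),np.array(c["camera_from_world"])
def ray(n,uv,z,c=None):
    K,T=c or cal(n); uv=np.atleast_2d(np.float64(uv))
    d=np.linalg.inv(K)@np.c_[uv,np.ones(len(uv))].T
    R,t=T[:3,:3],T[:3,3]; o=-R.T@t; d=(R.T@d).T
    return o+d*((z-o[2])/d[:,2])[:,None]
def proj(n,P,c=None):
    K,T=c or cal(n); p=(T[:3,:3]@np.atleast_2d(P).T).T+T[:3,3]; p=(K@p.T).T
    return p[:,:2]/p[:,2:]
def snap(n,name):
    c=cal(n); im=cv2.cvtColor(np.asarray(get_image(n)),cv2.COLOR_RGB2BGR); cv2.imwrite(f'pics/{name}.png',im)
    np.savez(f'pics/{name}.npz',K=c[0],T=c[1]); return im,c
def load(name):
    f=np.load(f'pics/{name}.npz'); return cv2.imread(f'pics/{name}.png'),(f['K'],f['T'])
E
python3 - <<'E'
from h import *
s=arm.get_state(); print(s)
a,_=snap('top','top0'); b,_=snap('scene','scene0'); c,_=snap('wrist','wrist0')
print(cal('top')[1].round(3).tolist())
cv2.imwrite('pics/top0v.png',cv2.resize(a,(800,600),interpolation=cv2.INTER_CUBIC))
E
```

```text
pics
{'t': 0.0, 'q': array([-1.24931274e+00,  5.28528247e-02,  1.40173568e+00,  1.69025493e-06,
        1.68858635e+00, -7.02721894e-02]), 'joint_vel': array([ 6.84716553e-04,  8.69354576e-04, -7.88262243e-04, -1.46894455e-03,
       -2.18205302e-04,  9.56520875e-05]), 'tau': array([-2.73957096e-05, -3.81669688e+01, -3.60188949e+01, -1.17694130e-04,
        6.29841656e-03,  2.16186066e-05]), 'eef_pos': array([ 0.20037811, -0.48488649,  0.20375852]), 'eef_rot': array([-3.14001448e+00, -1.12767891e-04,  3.91755889e-01]), 'ft_force': array([ 0.17811916, -0.68340221, -0.36339622]), 'torque': array([-0.02070275, -0.01694116,  0.02043709]), 'grip_force': 0.0, 'grip_width': 1.001322531679606}
[[-0.025, -1.0, -0.005, -0.018], [-0.983, 0.026, -0.184, 0.586], [0.184, 0.001, -0.983, 1.004], [0.0, 0.0, 0.0, 1.0]]
```

View pics/top0v.png

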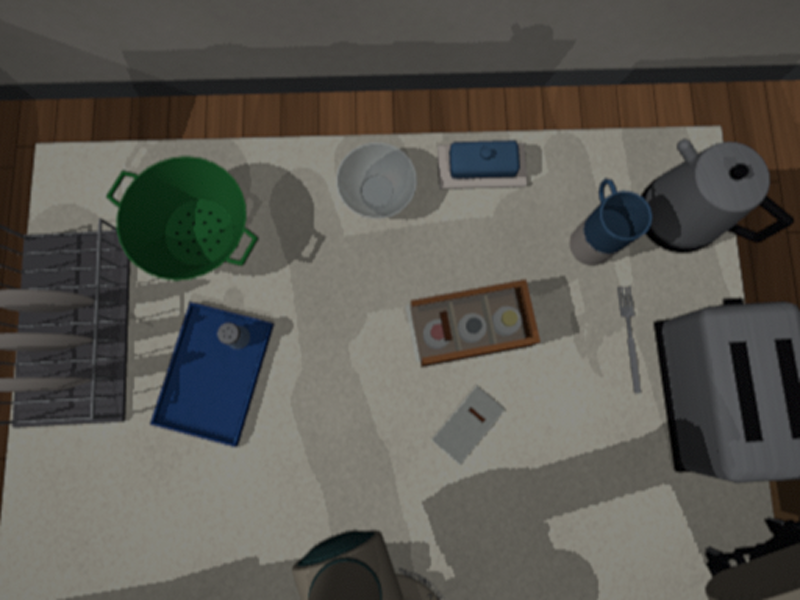

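View pics/scene0.png

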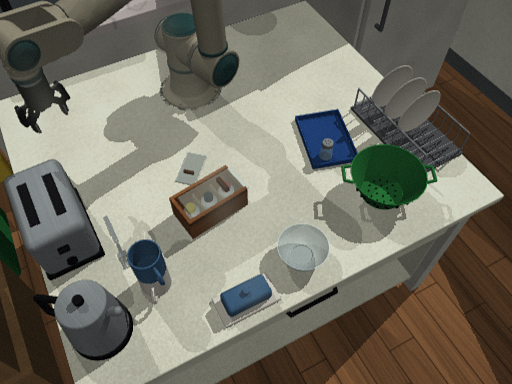

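The top view (800x600 version) shows these things:
- The box is at about (475,322), with its bar at (445,327). Its caps run red (436,332), black (473,326), yellow (510,318).
- The tray is at (213,373), with the shaker at (229,333).

Three things look like the lid:
- the clear panel in the box at (470,322)
- the small clear plate lying on the cart at (469,425), with a bar at (477,415)
- the butter dish at (485,160)

The panel in the box is the larger clear one and sits in the grooves. I'll confirm that in a crop.

```bash
python3 - <<'E'
from h import *
a,c=load('top0'); b,_=load('scene0')
A=cv2.resize(a[172:302,255:355],None,fx=4.6,fy=4.6,interpolation=cv2.INTER_CUBIC)
B=cv2.resize(b[145:240,160:255],(340,340),interpolation=cv2.INTER_CUBIC)
B=cv2.copyMakeBorder(B,0,A.shape[0]-340,0,0,cv2.BORDER_CONSTANT)
cv2.imwrite('pics/crop1.png',np.clip(np.hstack([A,B])*1.5,0,255).astype(np.uint8))
h=cv2.cvtColor(a,cv2.COLOR_BGR2HSV)
m=((h[...,0]<14)&(h[...,1]>110)).astype(np.uint8); m[:170]=0; m[250:]=0; m[:,:255]=0; m[:,355:]=0
pts=np.argwhere(m)[:,::-1].astype(np.float32); r=cv2.minAreaRect(pts); bx=cv2.boxPoints(r); print('box px',bx.tolist(), ray('top',bx,0.0885,c)[:,:2].round(3).tolist())
n,l,st,ce=cv2.connectedComponentsWithStats(m); print(st.tolist(),ce.round(1).tolist())
m=((h[...,0]>105)&(h[...,0]<130)&(h[...,1]>150)).astype(np.uint8); m[:185]=0; m[:,190:]=0
r=cv2.minAreaRect(np.argwhere(m)[:,::-1].astype(np.float32)); bx=cv2.boxPoints(r); print('tray',bx.tolist(), ray('top',bx,0.02,c)[:,:2].round(3).tolist())
for nme,p in dict(shaker=(229,333),bowl=(377,180),fork=(630,340),small=(469,425),gapL=(300,400)).items(): print(nme,ray('top',np.array(p)*.64,0,c)[0,:2].round(3))
E
```

```text
box px [[262.51324462890625, 192.57162475585938], [337.4615478515625, 178.69232177734375], [345.03448486328125, 219.58624267578125], [270.086181640625, 233.46554565429688]] [[0.566, -0.049], [0.599, -0.253], [0.488, -0.266], [0.456, -0.066]]
[[0, 0, 512, 384, 195708], [264, 180, 81, 54, 828], [282, 200, 7, 17, 72]] [[255.2, 191.4], [313.5, 206.2], [284.8, 208.2]]
tray [[96.86643981933594, 270.176513671875], [120.30604553222656, 191.33421325683594], [173.9684600830078, 207.28790283203125], [150.5288543701172, 286.13018798828125]] [[0.372, 0.415], [0.592, 0.359], [0.542, 0.204], [0.325, 0.265]]
shaker [0.53  0.288]
bowl [0.822 0.007]
fork [ 0.497 -0.455]
small [ 0.352 -0.15 ]
gapL [0.404 0.155]
```

View pics/crop1.png

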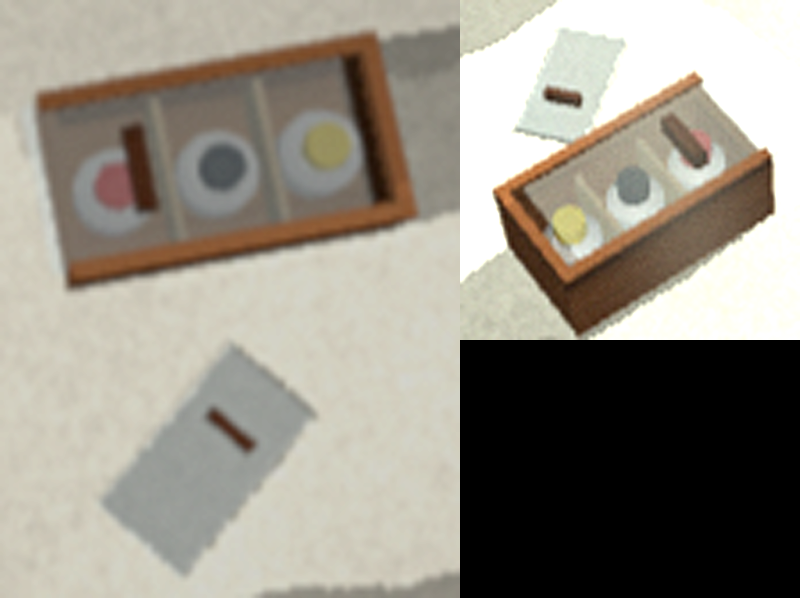

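The crop confirms the target. The clear lid in the box's grooves is the larger of the two, and its bar is at (140,168) in the crop. The open end is on the left, towards world +y, and the red jar sits under that end. The plate at (210,455) in the crop lies on the cart and is smaller, so it is the decoy. Next I'll work out the approach above the bar.

```bash
cat >> h.py <<'E'
from scipy.spatial.transform import Rotation as Ro
def rel(goal,yaw):
    "offset mm in tool axes and turn (deg about tool) from the present pose to TCP goal pointing down with yaw (rad)"
    s=arm.get_state(); R=Ro.from_euler('xyz',s['eef_rot']); G=Ro.from_euler('xyz',[np.pi,0,yaw])
    print('offset',(R.inv().apply(np.array(goal)-s['eef_pos'])*1000).round(1),'turn',np.degrees((R.inv()*G).as_rotvec()).round(2),'tcp',s['eef_pos'].round(4),'rot',np.degrees(s['eef_rot']).round(2),'q',s['q'].round(2),'t',s['t'],'F',s['ft_force'].round(1),'w',round(s['grip_width'],3))
E
python3 - <<'E'
from h import *
a,c=load('top0')
p=np.array([[38,95],[375,33],[412,215],[70,288]])/4.6+[255,172]
P=ray('top',p,.0885,c)[:,:2]; print(P.round(4).tolist())
for i,j in((1,0),(2,3)): d=P[i]-P[j]; print(np.degrees(np.arctan2(-d[1],-d[0])) if i==1 else np.degrees(np.arctan2(*(P[j]-P[i])[::-1])))
for z in(.098,.09): print(ray('top',[284.8,208.2],z,c))
b=ray('top',[284.8,208.2],.092,c)[0]; rel([b[0],b[1],.2],np.radians(9.2))
E
```

```text
[[0.5658, -0.0514], [0.5976, -0.2506], [0.4898, -0.2651], [0.453, -0.0665]]
99.0650947774845
100.4960986494067
[[ 0.52089503 -0.10694757  0.098     ]]
[[ 0.52193965 -0.10753161  0.09      ]]
offset [ 441.1 -226.3    4.3] turn [-0.07  0.   13.25] tcp [ 0.2004 -0.485   0.204 ] rot [-179.93   -0.     22.45] q [-1.25  0.05  1.4   0.    1.69 -0.07] t 0.15 F [ 0.2 -0.3  0.3] w 1.0
```

Call:
carry_out(
  offset=[
    [440, -226, 4],
    [440, -226, 4],
    [440, -226, 4],
    [440, -226, 4],
    [440, -226, 4],
    [440, -226, 4],
    [440, -226, 4],
    [440, -226, 4],
  ],
  turn=[
    [0, 0, 12.8],
    [0, 0, 12.8],
    [0, 0, 12.8],
    [0, 0, 12.8],
    [0, 0, 12.8],
    [0, 0, 12.8],
    [0, 0, 12.8],
    [0, 0, 12.8],
  ],
  fingers=[70, 70, 70, 70, 70, 70, 70, 70],
)

```text
t: 0.95
eef_pos: [0.4584, -0.1811, 0.2013]
eef_rot: [3.141, -0.0, 0.168]
ft_force: [1.0, -1.0, -0.4]
grip_width: 0.7
grip_force: 0.0
```

```bash
python3 - <<'E'
from h import *
rel([.5217,-.1073,.2],np.radians(9.6))
E
```

```text
offset [ 74.8 -62.1   1.3] turn [ 0.01 -0.    0.05] tcp [ 0.4584 -0.1811  0.2013] rot [179.99  -0.     9.65] q [-0.45 -0.04  1.5  -0.    1.68  0.95] t 0.95 F [ 1.  -1.  -0.4] w 0.7
```

Call:
carry_out(
  offset=[
    [75, -62, 0],
    [75, -62, 0],
    [75, -62, 0],
    [75, -62, 0],
  ],
  turn=[
    [0, 0, 0],
    [0, 0, 0],
    [0, 0, 0],
    [0, 0, 0],
  ],
  fingers=[60, 60, 60, 60],
)

```text
t: 1.35
eef_pos: [0.5211, -0.1085, 0.2007]
eef_rot: [-3.141, 0.001, 0.17]
ft_force: [-0.1, -1.4, -0.4]
grip_width: 0.6
grip_force: 0.0
```

```bash
python3 - <<'E'
from h import *
rel([.5217,-.1073,.2],np.radians(9.6))
a,c=snap('wrist','w1'); b,ct=snap('top','top1')
cv2.imwrite('pics/w1v.png',np.clip(cv2.resize(a,(800,600),interpolation=cv2.INTER_CUBIC)*1.3,0,255).astype(np.uint8))
E
```

```text
offset [ 0.8 -1.1  0.7] turn [-0.01  0.08  0.16] tcp [ 0.5211 -0.1085  0.2007] rot [-1.7999e+02  8.0000e-02  9.7600e+00] q [-0.27  0.08  1.38 -0.    1.68  1.13] t 1.35 F [-0.1 -1.4 -0.4] w 0.6
```

View pics/w1v.png

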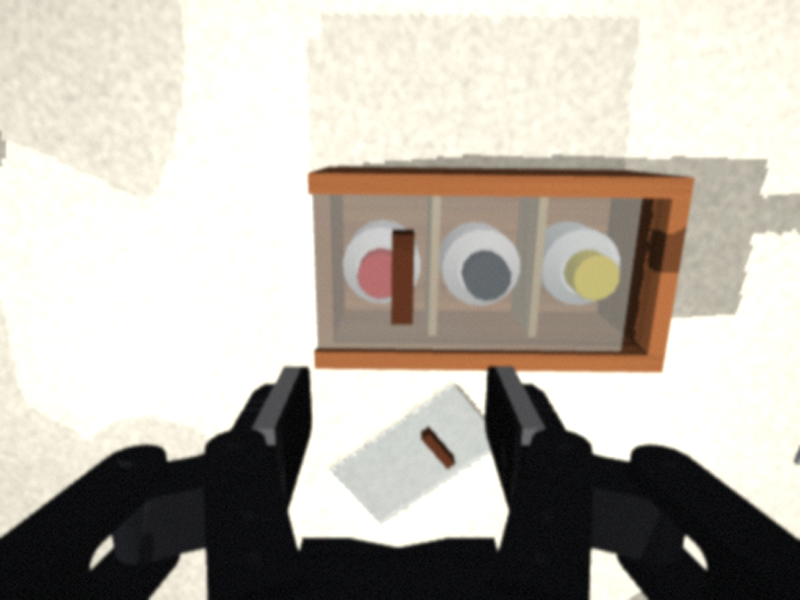

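The wrist view shows the bar at (402,277), nearly vertical in the picture, with the fingers at about (285,400) and (510,400). The box rim is nearly aligned with the picture's axes. I'll measure the bar and the rim by casting rays.

```bash
python3 - <<'E'
from h import *
a,c=load('w1')
h=cv2.cvtColor(a,cv2.COLOR_BGR2HSV)
m=((h[...,0]<14)|(h[...,0]>172))&(h[...,1]>110)&(h[...,2]<110); m=m.astype(np.uint8); m[:, :240]=0; m[:,275:]=0; m[:140]=0; m[212:]=0
r=cv2.minAreaRect(np.argwhere(m)[:,::-1].astype(np.float32)); bx=cv2.boxPoints(r); print(r)
P=ray('wrist',bx,.098,c); print(P.round(4).tolist(),P.mean(0))
e=np.linalg.norm(np.diff(P,axis=0),axis=1); print(e)
d=P[1]-P[0] if e[0]>e[1] else P[2]-P[1]; print('bar yaw',np.degrees(np.arctan2(d[1],d[0])))
o=(h[...,0]>3)&(h[...,0]<14)&(h[...,1]>140)&(h[...,2]>110)
# long wall inner/outer edges: per column, lower wall rows ~345-372/1.5625 and upper wall
def edge(lo,hi,cols,last):
    return np.array([[x,(np.flatnonzero(o[lo:hi,x])[-1]+.5 if last else np.flatnonzero(o[lo:hi,x])[0]-.5)+lo] for x in cols if o[lo:hi,x].any()])
for lo,hi,l in((108,127,1),(215,242,0)):
    E_=ray('wrist',edge(lo,hi,range(215,400,5),l),.0885,c)[:,:2]; v=cv2.fitLine(E_.astype(np.float32),cv2.DIST_HUBER,0,.01,.01).ravel(); print('inner wall',v, np.degrees(np.arctan2(v[1],v[0])))
for n,p in dict(loA=(310,178),loB=(317,358)).items(): print(n,ray('wrist',np.array(p)*.64,.0885,c).round(4))
K,T=c; print('cam',(-T[:3,:3].T@T[:3,3]).round(3))
E
```

```text
((256.6980285644531, 177.0037384033203), (13.657946586608887, 58.19718933105469), 1.080924153327942)
[[0.4962, -0.1073, 0.098], [0.5461, -0.0998, 0.098], [0.5478, -0.1109, 0.098], [0.498, -0.1189, 0.098]] [ 0.52205172 -0.10923998  0.098     ]
[0.05043815 0.01119414 0.05045242]
bar yaw 8.500825270117566
inner wall [ 0.16019142 -0.987086    0.5717437  -0.14104061] -80.78199
inner wall [ 0.16048464 -0.9870383   0.48017764 -0.14686762] -80.76497
loA [[ 0.565  -0.0531  0.0885]]
loB [[ 0.4638 -0.0697  0.0885]]
cam [ 0.59  -0.095  0.37 ]
```

Call:
carry_out(
  offset=[
    [1, 1, 50],
    [1, 1, 90],
    [1, 1, 105],
    [1, 1, 114],
    [1, 1, 114],
  ],
  turn=[
    [0, 0, 0.5],
    [0, 0, 0.5],
    [0, 0, 0.5],
    [0, 0, 0.5],
    [0, 0, 0.5],
  ],
  fingers=[60, 60, 50, 50, 50],
)

```text
t: 1.95
eef_pos: [0.5222, -0.1107, 0.0879]
eef_rot: [3.141, -0.0, 0.159]
ft_force: [0.3, 0.2, 0.4]
grip_width: 0.502
grip_force: 0.0
```

```bash
python3 - <<'E'
from h import *
rel([.522,-.1093,.083],np.radians(9.2))
E
```

```text
offset [ 0.  -1.4  4.9] turn [ 0.02 -0.02 -0.11] tcp [ 0.5222 -0.1107  0.0879] rot [ 1.7998e+02 -2.0000e-02  9.0900e+00] q [-0.28  0.15  1.54 -0.    1.46  1.13] t 1.95 F [0.3 0.2 0.4] w 0.502
```

Call:
carry_out(
  offset=[
    [0, -1.5, 4],
    [0, -1.5, 4],
    [0, -1.5, 4],
    [0, -1.5, 4],
    [0, -1.5, 4],
    [0, -1.5, 4],
    [0, -1.5, 4],
  ],
  turn=[
    [0, 0, 0],
    [0, 0, 0],
    [0, 0, 0],
    [0, 0, 0],
    [0, 0, 0],
    [0, 0, 0],
    [0, 0, 0],
  ],
  fingers=[50, 25, 0, 0, 0, 0, 0],
)

```text
t: 2.65
eef_pos: [0.522, -0.1086, 0.0835]
eef_rot: [3.141, -0.0, 0.16]
ft_force: [-0.0, -0.6, -0.0]
grip_width: 0.003
grip_force: 0.0
```

The fingers shut fully, so they missed the bar. I'll look.

```bash
python3 - <<'E'
from h import *
a,c=snap('wrist','w2'); b,ct=snap('scene','s2')
A=cv2.resize(a[80:384,120:400],(480,521),interpolation=cv2.INTER_CUBIC)
B=cv2.resize(b[100:250,150:270],(320,400),interpolation=cv2.INTER_CUBIC)
B=cv2.copyMakeBorder(B,0,121,0,0,cv2.BORDER_CONSTANT)
cv2.imwrite('pics/w2v.png',np.clip(np.hstack([A,B])*1.3,0,255).astype(np.uint8))
print(proj('wrist',arm.get_state()['eef_pos'],c))
E
```

```text
[[256.30466188 225.83898966]]
```

View pics/w2v.png

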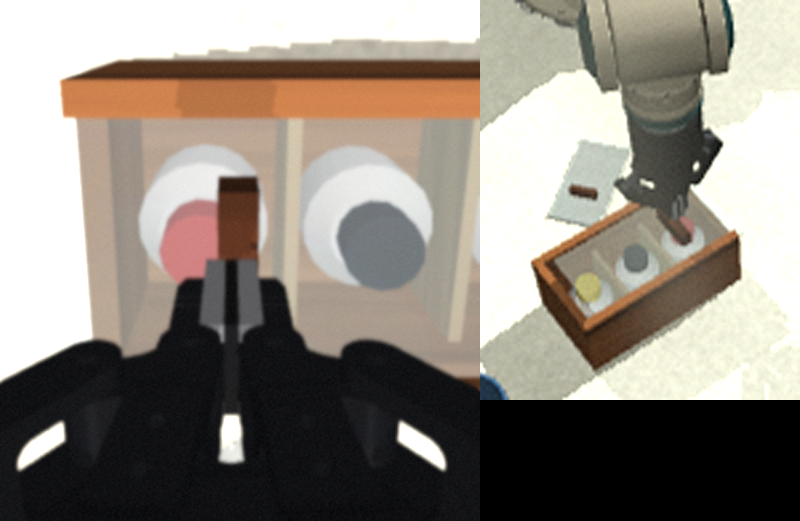

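```bash
python3 - <<'E'
from h import *
a,c=load('w2'); a1,c1=load('w1')
u=np.array([[238,192],[238,177]])/1.714+[120,80]
v=np.array([[402,232],[402,229]])/1.5625
K,T=c; K1,T1=c1
for i in (0,1):
    X=cv2.triangulatePoints(K1@T1[:3],K@T[:3],v[i].reshape(2,1),u[i].reshape(2,1)).ravel(); print('far end',X[:3]/X[3])
print(ray('wrist',u,.098,c), 'cam',-T[:3,:3].T@T[:3,3])
# bar sides visible
print(ray('wrist',np.array([[219,230],[258,230]])/1.714+[120,80],.098,c))
print('tips',ray('wrist',np.array([[203,262],[232,262],[262,262]])/1.714+[120,80],.0835,c))
for z in (.0835,.1,.12): print(z,ray('wrist',np.array([[203,262],[262,262]])/1.714+[120,80],z,c).round(4).tolist())
t0,ct=load('top0'); print('top far end',ray('top',np.array([138,125])/4.6+[255,172],.098,ct),'near',ray('top',np.array([146,212])/4.6+[255,172],.098,ct))
print(proj('wrist',[[.547,-.105,.098],[.547,-.105,.08],[.497,-.113,.098]],c))
E
```

```text
far end [ 0.54782621 -0.10531093  0.10597078]
far end [ 0.54572569 -0.1059244   0.08268052]
[[ 0.54550378 -0.10593373  0.098     ]
 [ 0.54984122 -0.10521856  0.098     ]] cam [ 0.59117402 -0.09631195  0.25312716]
[[ 0.53334295 -0.10238532  0.098     ]
 [ 0.53512901 -0.11349051  0.098     ]]
tips [[ 0.51632602 -0.09956492  0.0835    ]
 [ 0.51780218 -0.10874659  0.0835    ]
 [ 0.5193294  -0.1182458   0.0835    ]]
0.0835 [[0.5163, -0.0996, 0.0835], [0.5193, -0.1182, 0.0835]]
0.1 [[0.5236, -0.0992, 0.1], [0.5263, -0.1161, 0.1]]
0.12 [[0.5324, -0.0989, 0.12], [0.5348, -0.1135, 0.12]]
top far end [[ 0.54502196 -0.108423    0.098     ]] near [[ 0.49456227 -0.1110237   0.098     ]]
[[257.4541524  188.79804297]
 [257.14220347 179.42792448]
 [257.10903615 281.29958722]]
```

```bash
python3 - <<'E'
from h import *
a1,c1=load('w1'); K,T=c1; print(K[0,0],T.round(3).tolist())
p=np.array([[310,368],[488,368]])/1.5625
for z in(.19,.2,.21,.22,.23,.24): print(z,ray('wrist',p,z,c1).round(3).tolist())
a,c=load('w2'); 
cr=a[210:290,215:300]
A=cv2.resize(cr,(560,527),interpolation=cv2.INTER_CUBIC)
cv2.imwrite('pics/w2z.png',np.clip(np.power(A/255.,.5)*255,0,255).astype(np.uint8))
E
```

```text
334.14190648127925 [[0.17, -0.985, 0.001, -0.195], [-0.946, -0.163, 0.281, 0.439], [-0.277, -0.048, -0.96, 0.514], [0.0, 0.0, 0.0, 1.0]]
0.19 [[0.505, -0.077, 0.19], [0.516, -0.143, 0.19]]
0.2 [[0.51, -0.078, 0.2], [0.52, -0.14, 0.2]]
0.21 [[0.514, -0.079, 0.21], [0.524, -0.137, 0.21]]
0.22 [[0.519, -0.08, 0.22], [0.529, -0.135, 0.22]]
0.23 [[0.524, -0.081, 0.23], [0.533, -0.132, 0.23]]
0.24 [[0.529, -0.082, 0.24], [0.537, -0.13, 0.24]]
```

View pics/w2z.png

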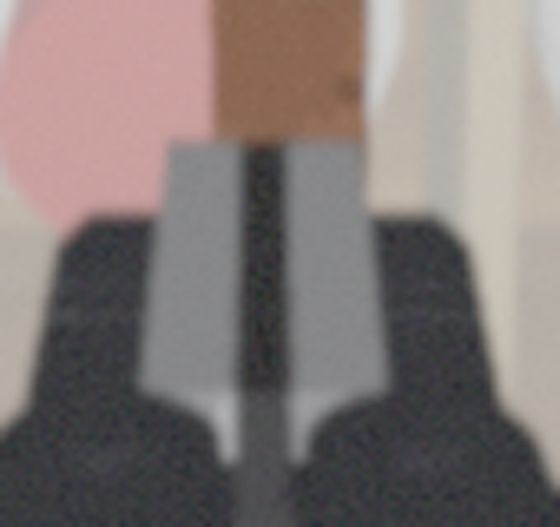

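Both wrist views put the closed pad tips about 20–30 mm behind the reported TCP, above the top of the bar. That explains the empty close with no force. I'll open slightly and go lower in small steps, watching the force.

Call:
carry_out(
  offset=[
    [0, 0, 0],
    [0, 0, 0],
    [0, 0, 4],
    [0, 0, 8],
    [0, 0, 13],
    [0, 0, 13],
  ],
  turn=[
    [0, 0, 0],
    [0, 0, 0],
    [0, 0, 0],
    [0, 0, 0],
    [0, 0, 0],
    [0, 0, 0],
  ],
  fingers=[32, 32, 32, 32, 32, 32],
)

```text
t: 3.35
eef_pos: [0.5213, -0.1084, 0.0692]
eef_rot: [-3.141, 0.002, 0.16]
ft_force: [0.3, 0.1, 0.0]
grip_width: 0.32
grip_force: 0.0
```

Call:
carry_out(
  offset=[
    [0, 0, 0],
    [0, 0, 0],
    [0, 0, 0],
    [0, 0, 0],
  ],
  turn=[
    [0, 0, 0],
    [0, 0, 0],
    [0, 0, 0],
    [0, 0, 0],
  ],
  fingers=[0, 0, 0, 0],
)

```text
t: 3.75
eef_pos: [0.522, -0.1086, 0.0705]
eef_rot: [3.141, -0.0, 0.16]
ft_force: [-0.6, -0.1, 0.1]
grip_width: 0.082
grip_force: 58.7
```

Call:
carry_out(
  offset=[
    [0, 0, 0],
    [0, 0, 0],
    [0, 0, 3],
    [0, 0, 6],
    [0, 0, 6],
  ],
  turn=[
    [0, 0, 0],
    [0, 0, 0],
    [0, 0, 0],
    [0, 0, 0],
    [0, 0, 0],
  ],
  fingers=[30, 30, 30, 30, 30],
)

```text
t: 4.25
eef_pos: [0.5216, -0.1085, 0.0637]
eef_rot: [-3.141, 0.001, 0.16]
ft_force: [-0.2, 0.2, -0.1]
grip_width: 0.301
grip_force: 0.0
```

Call:
carry_out(
  offset=[
    [0, 0, 0],
    [0, 0, 0],
    [0, 0, 0],
    [0, 0, 0],
  ],
  turn=[
    [0, 0, 0],
    [0, 0, 0],
    [0, 0, 0],
    [0, 0, 0],
  ],
  fingers=[0, 0, 0, 0],
)

```text
t: 4.65
eef_pos: [0.522, -0.1086, 0.0645]
eef_rot: [3.141, -0.0, 0.16]
ft_force: [-0.1, 0.7, 1.1]
grip_width: 0.113
grip_force: 60.4
```

Call:
carry_out(
  offset=[
    [0, 0, 0],
    [0, 0, 0],
    [0, 0, 2],
    [0, 0, 4],
    [0, 0, 4],
  ],
  turn=[
    [0, 0, 0],
    [0, 0, 0],
    [0, 0, 0],
    [0, 0, 0],
    [0, 0, 0],
  ],
  fingers=[30, 30, 30, 30, 30],
)

```text
t: 5.15
eef_pos: [0.5217, -0.1085, 0.0599]
eef_rot: [-3.141, 0.001, 0.16]
ft_force: [-0.3, 0.5, 0.3]
grip_width: 0.306
grip_force: 0.0
```

Call:
carry_out(
  offset=[
    [0, 0, 0],
    [0, 0, 0],
    [0, 0, 0],
    [0, 0, 0],
  ],
  turn=[
    [0, 0, 0],
    [0, 0, 0],
    [0, 0, 0],
    [0, 0, 0],
  ],
  fingers=[0, 0, 0, 0],
)

```text
t: 5.55
eef_pos: [0.522, -0.1086, 0.0605]
eef_rot: [3.141, -0.0, 0.16]
ft_force: [-0.2, -0.6, 0.6]
grip_width: 0.116
grip_force: 61.4
```

The grip has levelled off at 0.116, so the pads lie flat on the bar. Now I'll draw the lid out along tool −y.

Call:
carry_out(
  offset=[
    [0, -4, 0],
    [0, -12, 0],
    [0, -25, 0],
    [0, -40, 0],
    [0, -40, 0],
  ],
  turn=[
    [0, 0, 0],
    [0, 0, 0],
    [0, 0, 0],
    [0, 0, 0],
    [0, 0, 0],
  ],
  fingers=[0, 0, 0, 0, 0],
)

```text
t: 6.05
eef_pos: [0.5152, -0.0666, 0.0605]
eef_rot: [-3.14, 0.0, 0.162]
ft_force: [0.1, 1.6, 1.2]
grip_width: 0.121
grip_force: 61.5
```

```bash
python3 - <<'E'
from h import *
a,c=snap('wrist','w3'); t,ct=snap('top','top3')
h=cv2.cvtColor(t,cv2.COLOR_BGR2HSV)
m=((h[...,0]<14)&(h[...,1]>110)).astype(np.uint8); m[:170]=0; m[250:]=0; m[:,:255]=0; m[:,355:]=0
ys,xs=np.nonzero(m); print('right extent',xs.max(),ys.max(), 'before 344,233')
rel([.522,-.1086,.06],np.radians(9.2))
A=cv2.resize(a,(440,330)); B=cv2.resize(t[150:290,180:350],(340,330),interpolation=cv2.INTER_CUBIC)
cv2.imwrite('pics/v3.png',np.clip(np.hstack([A,B])*1.4,0,255).astype(np.uint8))
E
```

```text
right extent 344 233 before 344,233
offset [-0.1 41.3  0.4] turn [-0.05 -0.01  0.05] tcp [ 0.5155 -0.0678  0.0605] rot [-1.7995e+02 -1.0000e-02  9.2500e+00] q [-0.2   0.14  1.61  0.    1.4   1.21] t 6.15 F [0.5 2.5 1.6] w 0.116
```

View pics/v3.png

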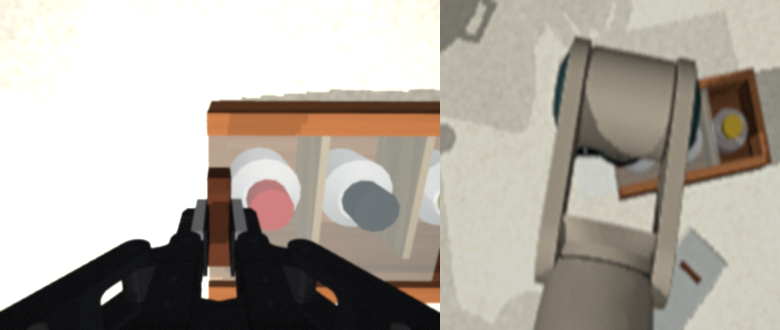

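The wrist view shows the bar, at (220,225), gripped between the pads. The lid now extends past the low end and the box hasn't moved. I'll continue.

Call:
carry_out(
  offset=[
    [0, -12, 0],
    [0, -30, 0],
    [0, -50, 0],
    [0, -70, 0],
    [0, -90, 0],
    [0, -105, 0],
    [0, -115, 0],
    [0, -115, 0],
  ],
  turn=[
    [0, 0, 0],
    [0, 0, 0],
    [0, 0, 0],
    [0, 0, 0],
    [0, 0, 0],
    [0, 0, 0],
    [0, 0, 0],
    [0, 0, 0],
  ],
  fingers=[0, 0, 0, 0, 0, 0, 0, 0],
)

```text
t: 6.95
eef_pos: [0.497, 0.0455, 0.0602]
eef_rot: [-3.141, 0.0, 0.161]
ft_force: [-1.1, 1.4, -0.2]
grip_width: 0.114
grip_force: 61.2
```

Call:
carry_out(
  offset=[
    [0, -12, 0],
    [0, -30, 0],
    [0, -48, 0],
    [0, -62, 0],
    [0, -70, 0],
    [0, -70, 0],
    [0, -70, 0],
  ],
  turn=[
    [0, 0, 0],
    [0, 0, 0],
    [0, 0, 0],
    [0, 0, 0],
    [0, 0, 0],
    [0, 0, 0],
    [0, 0, 0],
  ],
  fingers=[0, 0, 0, 0, 0, 0, 0],
)

```text
t: 7.65
eef_pos: [0.4862, 0.1132, 0.0603]
eef_rot: [3.141, 0.0, 0.16]
ft_force: [0.3, -0.8, -1.3]
grip_width: 0.115
grip_force: 61.1
```

```bash
python3 - <<'E'
from h import *
a,c=snap('wrist','w4'); t,ct=snap('top','top4'); s,cs=snap('scene','s4')
h=cv2.cvtColor(t,cv2.COLOR_BGR2HSV)
m=((h[...,0]<14)&(h[...,1]>110)).astype(np.uint8); m[:170]=0; m[250:]=0; m[:,:255]=0; m[:,355:]=0
ys,xs=np.nonzero(m); print('extent',xs.min(),xs.max(),ys.min(),ys.max(), 'before 264,344,180,233')
rel([.522,-.1086,.06],np.radians(9.2))
A=cv2.resize(a,(440,330)); B=cv2.resize(s[120:230,150:300],(340,330),interpolation=cv2.INTER_CUBIC)
cv2.imwrite('pics/v4.png',np.clip(np.hstack([A,B])*1.3,0,255).astype(np.uint8))
E
```

```text
extent 263 344 180 233 before 264,344,180,233
offset [2.000e-01 2.244e+02 4.000e-01] turn [ 0.01  0.   -0.1 ] tcp [0.4863 0.113  0.0604] rot [179.99   0.     9.1 ] q [ 0.15  0.08  1.67 -0.    1.4   1.57] t 7.8 F [-0.3 -1.1 -1.4] w 0.12
```

View pics/v4.png

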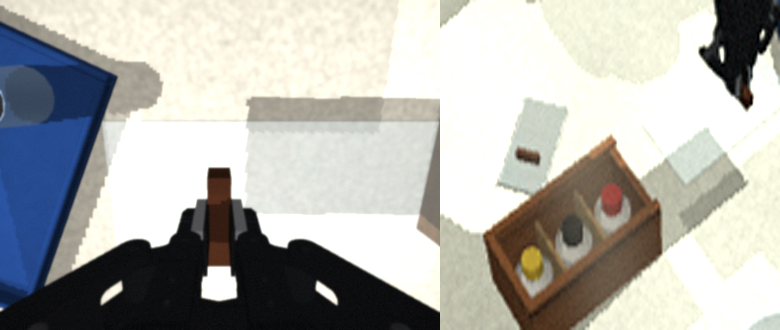

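The lid is clear of the box and level. In the scene panel the three caps are exposed (red at (612,200), black at (572,230), yellow at (532,262)) and the box is unmoved. I'll shift the lid 8 mm back from the tray and lower it.

Call:
carry_out(
  offset=[
    [0, 4, 0],
    [0, 8, 10],
    [0, 8, 30],
    [0, 8, 50],
    [0, 8, 62],
    [0, 8, 67],
    [0, 8, 69],
    [0, 8, 69],
  ],
  turn=[
    [0, 0, 0],
    [0, 0, 0],
    [0, 0, 0],
    [0, 0, 0],
    [0, 0, 0],
    [0, 0, 0],
    [0, 0, 0],
    [0, 0, 0],
  ],
  fingers=[0, 0, 0, 0, 0, 0, 0, 0],
)

```text
t: 8.6
eef_pos: [0.4878, 0.1056, -0.0082]
eef_rot: [3.141, -0.001, 0.16]
ft_force: [0.5, 0.0, -2.1]
grip_width: 0.122
grip_force: 61.0
```

Call:
carry_out(
  offset=[
    [0, 0, 2],
    [0, 0, 4],
    [0, 0, 5],
    [0, 0, 5],
  ],
  turn=[
    [0, 0, 0],
    [0, 0, 0],
    [0, 0, 0],
    [0, 0, 0],
  ],
  fingers=[0, 0, 0, 0],
)

```text
t: 9.0
eef_pos: [0.4874, 0.1056, -0.0136]
eef_rot: [3.142, 0.0, 0.16]
ft_force: [0.8, -1.1, -1.5]
grip_width: 0.121
grip_force: 61.1
```

Call:
carry_out(
  offset=[
    [0, 0, 1],
    [0, 0, 2],
    [0, 0, 2.5],
    [0, 0, 2.5],
  ],
  turn=[
    [0, 0, 0],
    [0, 0, 0],
    [0, 0, 0],
    [0, 0, 0],
  ],
  fingers=[0, 0, 0, 0],
)

```text
t: 9.4
eef_pos: [0.4876, 0.1057, -0.0146]
eef_rot: [3.141, -0.0, 0.16]
ft_force: [-7.7, -1.4, 12.3]
grip_width: 0.117
grip_force: 62.8
```

The lid is on the cart (12 N). I'll release it and rise.

Call:
carry_out(
  offset=[
    [0, 0, -1],
    [0, 0, -1],
    [0, 0, -1],
    [0, 0, -1],
  ],
  turn=[
    [0, 0, 0],
    [0, 0, 0],
    [0, 0, 0],
    [0, 0, 0],
  ],
  fingers=[10, 25, 40, 40],
)

```text
t: 9.8
eef_pos: [0.4875, 0.1056, -0.0152]
eef_rot: [3.141, -0.0, 0.16]
ft_force: [0.9, -0.0, 0.1]
grip_width: 0.397
grip_force: 0.0
```

Call:
carry_out(
  offset=[
    [0, 0, -15],
    [0, 0, -50],
    [0, 0, -100],
    [0, 0, -150],
    [0, 0, -190],
    [0, 0, -190],
  ],
  turn=[
    [0, 0, 0],
    [0, 0, 0],
    [0, 0, 0],
    [0, 0, 0],
    [0, 0, 0],
    [0, 0, 0],
  ],
  fingers=[40, 40, 40, 40, 50, 50],
)

```text
t: 10.4
eef_pos: [0.4903, 0.1061, 0.1819]
eef_rot: [3.141, -0.012, 0.16]
ft_force: [0.8, -0.5, 0.0]
grip_width: 0.496
grip_force: 0.0
```

```bash
python3 - <<'E'
from h import *
a,c=snap('wrist','w5')
rel([.5209,-.1005,.18],np.radians(99.2))
t,ct=snap('top','top5')
h=cv2.cvtColor(t,cv2.COLOR_BGR2HSV)
m=(((h[...,0]<6)|(h[...,0]>174))&(h[...,1]>140)).astype(np.uint8); m[:170]=0;m[250:]=0;m[:,:255]=0;m[:,355:]=0
n,l,st,ce=cv2.connectedComponentsWithStats(m)
for s,e in zip(st[1:],ce[1:]):
    if s[4]>20: print(s,e,ray('top',e,.072,ct))
A=cv2.resize(a,(440,330)); B=cv2.resize(t[150:300,90:350],(340,196),interpolation=cv2.INTER_CUBIC); B=cv2.copyMakeBorder(B,0,134,0,0,cv2.BORDER_CONSTANT)
cv2.imwrite('pics/v5.png',np.clip(np.hstack([A,B])*1.3,0,255).astype(np.uint8))
E
```

```text
offset [ -1.3 208.8  -1.8] turn [  0.31  -0.29 -90.05] tcp [0.489  0.1059 0.1781] rot [179.99  -0.38   9.15] q [ 0.14 -0.01  1.52 -0.    1.63  1.55] t 10.45 F [-0.2 -0.2 -1. ] w 0.499
[276 208   9   9  72] [280.04166667 211.94444444] [[ 0.51441379 -0.09556273  0.072     ]]
```

View pics/v5.png

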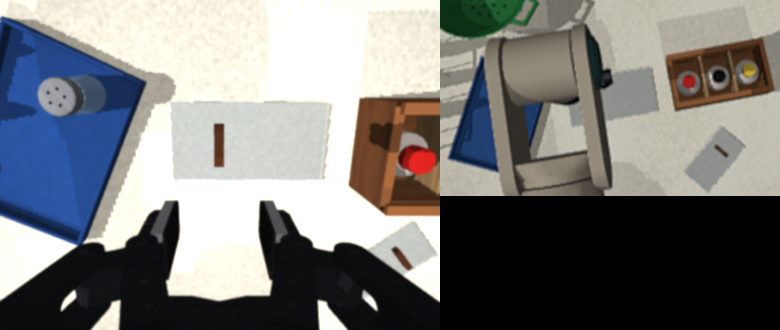

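The lid lies flat on the bare cart, spanning (172..330, 100..180) in the wrist panel, with the bar up at (219,145). It is clear of both the tray and the box. The red cap is at (418,160). I'll move above the jar and turn the gripper to close across the box.

Call:
carry_out(
  offset=[
    [-5, 205, 0],
    [-5, 205, 0],
    [-5, 205, 0],
    [-5, 205, 0],
    [-5, 205, 0],
    [-5, 205, 0],
    [-5, 205, 0],
    [-5, 205, 0],
  ],
  turn=[
    [0, 0, -90],
    [0, 0, -90],
    [0, 0, -90],
    [0, 0, -90],
    [0, 0, -90],
    [0, 0, -90],
    [0, 0, -90],
    [0, 0, -90],
  ],
  fingers=[55, 55, 55, 55, 55, 55, 55, 55],
)

```text
t: 11.3
eef_pos: [0.5142, -0.0977, 0.1723]
eef_rot: [-3.137, 0.0, 1.298]
ft_force: [0.5, 0.4, 0.0]
grip_width: 0.548
grip_force: 0.0
```

```bash
python3 - <<'E'
from h import *
rel([.5145,-.0956,.18],np.radians(99.2))
E
```

```text
offset [ 2.1 -0.3 -7.7] turn [ -0.24  -0.05 -24.85] tcp [ 0.5142 -0.0977  0.1723] rot [-1.7976e+02  1.0000e-02  7.4350e+01] q [-0.26  0.06  1.45 -0.    1.63  0.01] t 11.3 F [0.5 0.4 0. ] w 0.548
```

Call:
carry_out(
  offset=[
    [2, 0, -3],
    [2, 0, -3],
    [2, 0, -3],
    [2, 0, -3],
    [2, 0, -3],
  ],
  turn=[
    [0, 0, -24.8],
    [0, 0, -24.8],
    [0, 0, -24.8],
    [0, 0, -24.8],
    [0, 0, -24.8],
  ],
  fingers=[55, 55, 55, 55, 55],
)

```text
t: 11.8
eef_pos: [0.5151, -0.0955, 0.1763]
eef_rot: [-3.139, -0.001, 1.721]
ft_force: [0.2, -0.1, -0.0]
grip_width: 0.551
grip_force: 0.0
```

```bash
python3 - <<'E'
from h import *
a,c=snap('wrist','w6')
h=cv2.cvtColor(a,cv2.COLOR_BGR2HSV)
m=(((h[...,0]<4)|(h[...,0]>174))&(h[...,1]>160)&(h[...,2]>110)).astype(np.uint8)
n,l,st,ce=cv2.connectedComponentsWithStats(m)
for s in st[1:]:
    if s[4]>100: print(s)
i=1+np.argmax(st[1:,4]); ctr,_=cv2.findContours((l==i).astype(np.uint8),cv2.RETR_EXTERNAL,cv2.CHAIN_APPROX_NONE)
print('centroid',ce[i],cv2.fitEllipse(ctr[0]),ray('wrist',ce[i],.072,c))
p=ray('wrist',ce[i],.072,c)[0]
rel([p[0],p[1],.1],np.radians(99.2))
cv2.imwrite('pics/v6.png',np.clip(a*1.3,0,255).astype(np.uint8))
E
```

```text
[239 166  31  32 795]
centroid [254.30440252 181.28176101] ((254.30722045898438, 181.29270935058594), (29.998964309692383, 31.872289657592773), 169.61770629882812) [[ 0.51406204 -0.09650965  0.072     ]]
offset [-0.8 -1.2 76.7] turn [-0.1  -0.04 -0.54] tcp [ 0.5152 -0.0955  0.1767] rot [-1.799e+02 -4.000e-02  9.866e+01] q [-0.25  0.06  1.45 -0.    1.64 -0.4 ] t 11.85 F [-0.7 -0.1 -0.1] w 0.549
```

View pics/v6.png

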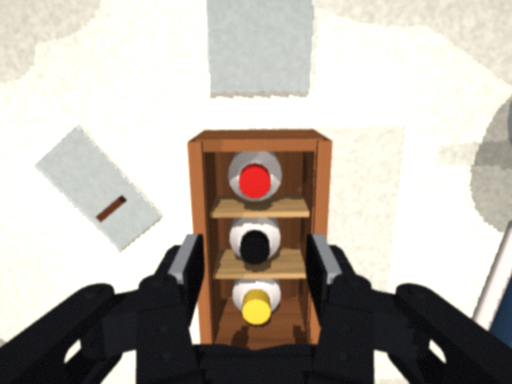

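The red cap is at (254,181) in the wrist view, in the open compartment nearest the low end. Its position is (0.514, −0.0965), and both views agree. The fingers straddle the box's width, so I'll descend with a narrower opening.

Call:
carry_out(
  offset=[
    [-1, -1, 40],
    [-1, -1, 80],
    [-1, -1, 105],
    [-1, -1, 120],
    [-1, -1, 126],
    [-1, -1, 126],
  ],
  turn=[
    [0, 0, -0.5],
    [0, 0, -0.5],
    [0, 0, -0.5],
    [0, 0, -0.5],
    [0, 0, -0.5],
    [0, 0, -0.5],
  ],
  fingers=[46, 46, 46, 46, 46, 46],
)

```text
t: 12.45
eef_pos: [0.5143, -0.0967, 0.0511]
eef_rot: [-3.14, -0.001, 1.732]
ft_force: [0.7, 0.7, 0.3]
grip_width: 0.459
grip_force: 0.0
```

```bash
python3 - <<'E'
from h import *
rel([.514,-.0963,.036],np.radians(99.2))
E
```

```text
offset [ 0.4 -0.3 15.1] turn [-0.09 -0.03  0.06] tcp [ 0.5143 -0.0967  0.0511] rot [-1.7991e+02 -3.0000e-02  9.9260e+01] q [-0.26  0.16  1.6  -0.    1.39 -0.42] t 12.45 F [0.7 0.7 0.3] w 0.459
```

Call:
carry_out(
  offset=[
    [0, 0, 5],
    [0, 0, 10],
    [0, 0, 15],
    [0, 0, 15],
  ],
  turn=[
    [0, 0, 0],
    [0, 0, 0],
    [0, 0, 0],
    [0, 0, 0],
  ],
  fingers=[46, 46, 46, 46],
)

```text
t: 12.85
eef_pos: [0.5144, -0.0967, 0.0362]
eef_rot: [-3.141, -0.0, 1.734]
ft_force: [-0.2, 0.1, -0.6]
grip_width: 0.463
grip_force: 0.0
```

Call:
carry_out(
  offset=[
    [0, 0, 0],
    [0, 0, 0],
    [0, 0, 0],
    [0, 0, 0],
    [0, 0, 0],
  ],
  turn=[
    [0, 0, 0],
    [0, 0, 0],
    [0, 0, 0],
    [0, 0, 0],
    [0, 0, 0],
  ],
  fingers=[35, 25, 15, 15, 15],
)

```text
t: 13.35
eef_pos: [0.5152, -0.0969, 0.0374]
eef_rot: [3.141, 0.001, 1.734]
ft_force: [-1.3, 0.7, 3.8]
grip_width: 0.289
grip_force: 59.3
```

The cap is gripped (0.289). I'll lift it straight up, slowly at first.

Call:
carry_out(
  offset=[
    [0, 0, -4],
    [0, 0, -12],
    [0, 0, -25],
    [0, 0, -45],
    [0, 0, -70],
    [0, 0, -100],
    [0, 0, -125],
    [0, 0, -135],
  ],
  turn=[
    [0, 0, 0],
    [0, 0, 0],
    [0, 0, 0],
    [0, 0, 0],
    [0, 0, 0],
    [0, 0, 0],
    [0, 0, 0],
    [0, 0, 0],
  ],
  fingers=[15, 15, 15, 15, 15, 15, 15, 15],
)

```text
t: 14.15
eef_pos: [0.5159, -0.097, 0.1758]
eef_rot: [3.137, 0.002, 1.734]
ft_force: [-0.0, -1.1, -0.8]
grip_width: 0.29
grip_force: 59.0
```

```bash
python3 - <<'E'
from h import *
# tray from an earlier unobstructed top view
t,c=load('top0'); tr=np.array([[.372,.415],[.592,.359],[.542,.204],[.325,.265]])
ctr=tr.mean(0); ax=(tr[1]-tr[0])+(tr[2]-tr[3]); ax/=np.linalg.norm(ax); print('tray',ctr,np.degrees(np.arctan2(ax[1],ax[0])))
g=ctr-.045*ax; print('goal',g)
rel([g[0],g[1],.185],np.radians(99.2))
a,cw=snap('wrist','w7'); s,cs=snap('scene','s7')
h=cv2.cvtColor(s,cv2.COLOR_BGR2HSV)
for n,m in dict(red=((h[...,0]<4)|(h[...,0]>174))&(h[...,1]>150)&(h[...,2]>70),yel=(h[...,0]>20)&(h[...,0]<33)&(h[...,1]>130)).items():
    m=m.astype(np.uint8); m[:120]=0; m[260:]=0; m[:,:150]=0; m[:,300:]=0
    k,l,st,ce=cv2.connectedComponentsWithStats(m)
    for q,e in zip(st[1:],ce[1:]):
        if q[4]>12: print(n,q,e.round(1))
st=arm.get_state()['eef_pos']; print('expected cap px in scene',proj('scene',st+[0,0,.022],cs))
A=cv2.resize(a,(440,330)); B=cv2.resize(s[60:240,150:330],(340,340),interpolation=cv2.INTER_CUBIC)[:330]
cv2.imwrite('pics/v7.png',np.clip(np.hstack([A,B])*1.3,0,255).astype(np.uint8))
E
```

```text
tray [0.45775 0.31075] -14.988525297712629
goal [0.41428101 0.32238815]
offset [430.4 -32.2 -10.3] turn [0.29 0.13 0.14] tcp [ 0.5159 -0.097   0.1758] rot [1.7971e+02 1.3000e-01 9.9340e+01] q [-0.26  0.06  1.45 -0.    1.63 -0.42] t 14.15 F [-0.  -1.1 -0.8] w 0.29
red [219 153   3   7  18] [220.1 155.8]
yel [186 202   9  11  86] [190.1 207.2]
expected cap px in scene [[222.92401997 158.88892062]]
```

The cap's pixel in the scene view moved from about (226,187) to (220,156), near where it should be in the gripper. So the jar has been lifted with a steady grip. I'll carry it over the tray.

Call:
carry_out(
  offset=[
    [30, -2, 0],
    [75, -5, 0],
    [120, -9, 0],
    [165, -12, 0],
    [210, -16, 0],
    [255, -19, 0],
    [300, -22, 0],
    [335, -25, 0],
  ],
  turn=[
    [0, 0, 0],
    [0, 0, 0],
    [0, 0, 0],
    [0, 0, 0],
    [0, 0, 0],
    [0, 0, 0],
    [0, 0, 0],
    [0, 0, 0],
  ],
  fingers=[15, 15, 15, 15, 15, 15, 15, 15],
)

```text
t: 15.05
eef_pos: [0.4341, 0.2316, 0.1701]
eef_rot: [-3.139, 0.0, 1.735]
ft_force: [0.5, -0.8, -0.7]
grip_width: 0.289
grip_force: 59.1
```

```bash
python3 - <<'E'
from h import *
rel([.414,.322,.14],np.radians(99.2))
E
```

```text
offset [92.4 -5.  30. ] turn [-0.16  0.03  0.21] tcp [0.4341 0.2316 0.1701] rot [-1.7984e+02  3.0000e-02  9.9410e+01] q [ 0.41 -0.03  1.55  0.    1.62  0.25] t 15.05 F [ 0.5 -0.8 -0.7] w 0.289
```

Call:
carry_out(
  offset=[
    [40, -2, 0],
    [75, -4, 0],
    [92, -5, 10],
    [92, -5, 30],
    [92, -5, 55],
    [92, -5, 80],
    [92, -5, 100],
    [92, -5, 110],
  ],
  turn=[
    [0, 0, 0],
    [0, 0, 0],
    [0, 0, 0],
    [0, 0, 0],
    [0, 0, 0],
    [0, 0, 0],
    [0, 0, 0],
    [0, 0, 0],
  ],
  fingers=[15, 15, 15, 15, 15, 15, 15, 15],
)

```text
t: 15.85
eef_pos: [0.4141, 0.3185, 0.058]
eef_rot: [-3.136, 0.003, 1.734]
ft_force: [0.2, -0.4, -0.2]
grip_width: 0.283
grip_force: 59.1
```

```bash
python3 - <<'E'
from h import *
rel([.414,.322,.0354],np.radians(99.2))
a,c=snap('wrist','w8')
h=cv2.cvtColor(a,cv2.COLOR_BGR2HSV)
m=((h[...,0]>105)&(h[...,0]<130)&(h[...,1]>150)).astype(np.uint8)
p=np.argwhere(m)[:,::-1]; print('blue bbox',p.min(0),p.max(0))
tr=np.array([[.372,.415,.02],[.592,.359,.02],[.542,.204,.02],[.325,.265,.02]]); print('predicted tray corners px',proj('wrist',tr,c).round(0).tolist())
E
```

```text
offset [ 3.5  0.6 22.6] turn [-0.32  0.15  0.14] tcp [0.4141 0.3185 0.058 ] rot [-1.7968e+02  1.5000e-01  9.9340e+01] q [ 0.59  0.15  1.59 -0.    1.4   0.42] t 15.85 F [ 0.2 -0.4 -0.2] w 0.283
blue bbox [119  33] [511 327]
predicted tray corners px [[211.0, 37.0], [539.0, 190.0], [396.0, 371.0], [116.0, 258.0]]
```

The tray's edges in the wrist view match the prediction to within a few pixels. I'll lower slowly.

Call:
carry_out(
  offset=[
    [0, 0, 5],
    [0, 0, 10],
    [0, 0, 14],
    [0, 0, 16],
    [0, 0, 16],
  ],
  turn=[
    [0, 0, 0],
    [0, 0, 0],
    [0, 0, 0],
    [0, 0, 0],
    [0, 0, 0],
  ],
  fingers=[15, 15, 15, 15, 15],
)

```text
t: 16.4
eef_pos: [0.4159, 0.3197, 0.0458]
eef_rot: [3.142, 0.0, 1.734]
ft_force: [-0.4, 0.0, -0.9]
grip_width: 0.286
grip_force: 59.1
```

Call:
carry_out(
  offset=[
    [0, 0, 3],
    [0, 0, 6],
    [0, 0, 8],
    [0, 0, 9],
    [0, 0, 9],
  ],
  turn=[
    [0, 0, 0],
    [0, 0, 0],
    [0, 0, 0],
    [0, 0, 0],
    [0, 0, 0],
  ],
  fingers=[15, 15, 15, 15, 15],
)

```text
t: 16.9
eef_pos: [0.4158, 0.3196, 0.0367]
eef_rot: [-3.141, 0.0, 1.734]
ft_force: [0.2, 0.4, -0.8]
grip_width: 0.29
grip_force: 59.1
```

Call:
carry_out(
  offset=[
    [0, 0, 0.7],
    [0, 0, 1.4],
    [0, 0, 2],
    [0, 0, 2],
  ],
  turn=[
    [0, 0, 0],
    [0, 0, 0],
    [0, 0, 0],
    [0, 0, 0],
  ],
  fingers=[15, 15, 15, 15],
)

```text
t: 17.3
eef_pos: [0.416, 0.3198, 0.0354]
eef_rot: [3.141, -0.0, 1.734]
ft_force: [-1.5, -1.1, 5.2]
grip_width: 0.288
grip_force: 59.5
```

Contact with the tray floor (5 N). I'll release gently and rise.

Call:
carry_out(
  offset=[
    [0, 0, 0],
    [0, 0, 0],
    [0, 0, 0],
    [0, 0, 0],
    [0, 0, 0],
  ],
  turn=[
    [0, 0, 0],
    [0, 0, 0],
    [0, 0, 0],
    [0, 0, 0],
    [0, 0, 0],
  ],
  fingers=[32, 38, 46, 54, 54],
)

```text
t: 17.8
eef_pos: [0.4159, 0.3197, 0.0347]
eef_rot: [-3.141, 0.0, 1.734]
ft_force: [-0.1, 1.0, 0.9]
grip_width: 0.539
grip_force: 0.0
```

Call:
carry_out(
  offset=[
    [0, 0, -10],
    [0, 0, -30],
    [0, 0, -60],
    [0, 0, -100],
    [0, 0, -150],
    [0, 0, -180],
    [0, 0, -180],
    [0, 0, -180],
  ],
  turn=[
    [0, 0, 0],
    [0, 0, 0],
    [0, 0, 0],
    [0, 0, 0],
    [0, 0, 0],
    [0, 0, 0],
    [0, 0, 0],
    [0, 0, 0],
  ],
  fingers=[54, 54, 54, 54, 54, 54, 54, 54],
)

```text
t: 18.6
eef_pos: [0.4161, 0.3198, 0.2158]
eef_rot: [3.14, -0.001, 1.734]
ft_force: [0.6, -0.4, -0.3]
grip_width: 0.539
grip_force: 0.0
```

```bash
python3 - <<'E'
from h import *
a,c=snap('wrist','w9'); t,ct=snap('top','top9'); t0,_=load('top0')
h=cv2.cvtColor(a,cv2.COLOR_BGR2HSV)
def cc(h,m,lim):
    k,l,st,ce=cv2.connectedComponentsWithStats(m.astype(np.uint8)); return [(q,e) for q,e in zip(st[1:],ce[1:]) if q[4]>lim]
for q,e in cc(h,((h[...,0]<4)|(h[...,0]>174))&(h[...,1]>150)&(h[...,2]>60),60): print('red wrist',q,ray('wrist',e,.07,c).round(4))
white=(h[...,1]<60)&(h[...,2]>90)
print('expected cap px at z.07',proj('wrist',[.416,.32,.07],c))
ht=cv2.cvtColor(t,cv2.COLOR_BGR2HSV)
m=(ht[...,0]<14)&(ht[...,1]>110); m[:170]=0;m[250:]=0;m[:,:255]=0;m[:,355:]=0
y,x=np.nonzero(m); print('box ext',x.min(),x.max(),y.min(),y.max(),'before 264 344 180 233')
m=(ht[...,0]>20)&(ht[...,0]<33)&(ht[...,1]>110); m[:170]=0;m[250:]=0;m[:,:255]=0;m[:,355:]=0
for q,e in cc(ht,m,8): print('yellow',q,e)
m=(ht[...,2]<45); m[:170]=0;m[250:]=0;m[:,:290]=0;m[:,330:]=0
for q,e in cc(ht,m,15): print('dark(black cap)',q,e)
d=cv2.absdiff(t,t0).max(2)
for nme,(x0,y0,x1,y1) in dict(bowl=(210,88,270,142),fork=(390,178,415,255),mug=(368,112,420,172),colander=(65,95,170,182)).items(): print(nme,(d[y0:y1,x0:x1]>40).mean().round(3))
print(arm.get_state()['eef_pos'],arm.get_state()['t'],arm.get_state()['ft_force'])
E
```

```text
red wrist [241 155  27  29 614] [[0.4154 0.3199 0.07  ]]
expected cap px at z.07 [[254.9839074 169.2124688]]
box ext 263 344 179 233 before 264 344 180 233
yellow [321 199  10  10  81] [325.62962963 203.37037037]
dark(black cap) [313 186  17   7  51] [321.2745098  188.39215686]
dark(black cap) [291 190  25  30 106] [306.02830189 199.79245283]
dark(black cap) [299 203   9  10  74] [302.81081081 207.93243243]
dark(black cap) [290 212   3  12  16] [290.9375 217.625 ]
bowl 0.0
fork 0.0
mug 0.0
colander 0.0
[0.41541871 0.31936019 0.21360964] 18.7 [-1.04558021  0.49117333 -0.39509921]
```

The numbers check out:
- The red cap is directly above where the jar was set down, at the height of an upright jar, and it looks circular.
- The box and both other caps are in place.
- The bowl, fork, mugs and colander are unchanged.

I'll hand in.

```bash
python3 -c "
from bench import arm
print(arm.hand_in())"
```

```text
the job is handed in; nothing more can be done
None
```

The job is handed in (no verdict was returned): the lid lies flat on the cart with its bar up, the red-capped jar stands on the tray in the half away from the shaker, and the box and other jars are in place.

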